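# Take the drive cap off a food processor whose thread hand is unknown

## Robot

A 6-joint arm with a two-finger parallel gripper is mounted at the origin on a cart in front of the work surface, level with it; the furniture and walls round the work are solid. World frame = base frame: x ahead of the robot, y to its left, z up, the work surface at z = 0. Lengths are in m, angles in rad, forces in N, time in s.
With the tool pointing down it reaches from about 0.3 to 0.75 m from the base axis. Payload 8.5 kg.
Tool frame: the origin (TCP) lies midway between the tips of the shut fingers; the grasp point (between the pads) lies 19 mm behind it (grasp_offset is the distance from the TCP to the grasp point, in m); z points along the fingers, y is the line along which they close (so a half turn about z gives the same grasp; the last joint's range is limited). The gripper opens to 88 mm and grips with 3 to 60 N. Pads are 18 mm wide; open, the fingers measure 123 mm over their backs; the gripper's body (75 mm by 187 mm) begins 45 mm behind the grasp point.
Start: joints at [-1.333, 0.381, 1.297, -0, 1.464, -0.215], TCP at [0.241, -0.495, 0.239] pointing down, gripper open.
Joint ranges: [-3.11, 3.11], [-0.89, 2.33], [0.22, 2.48], [-1.42, 4.56], [0.17, 2.85], [-2.88, 2.88]. Speed limits (rad/s): [2.39, 2.39, 3.14, 3.14, 3.14, 3.14].

## Interface

Orientations are given as a unit quaternion [x, y, z, w].
In Python, from plant import state, camera, hand_in, grasp_offset gives the robot as it stands.
- The arm moves only by the shell command python3 -m inch 'ROWS' [OPENING]. ROWS is JSON, a list of rows, each a list of 2 entries, a list of its own where there are three numbers: the shift along the tool's x, y, z as a fraction of full scale, then the turn, a rotation vector about the tool's x, y, z as a fraction of full scale. A call has exactly 5 rows; each row shifts and turns the commanded pose from where the row before left it, along the tool's axes as they then stand; what a row does not reach is not made up. Full scale, the value 1, is 0.02 m for a shift and 5 degrees for a turn. A row lasts 1/10 s, in which the tool goes at most 50 mm and 8.59 degrees, less where a joint would pass 70% of its speed; a pose out of reach is approached as far as the arm can. A call with a number of a shift or a turn outside -1 to 1 is refused whole. A call with a gripper value outside its range is refused whole. OPENING is the gripper's target within -1 to 1 (shut at 1, half-way at 0, fully open at -1), set as the call begins (- or left out, the last holds). The fingers move at their own pace and stop on an object; the grip force is fixed at half the most. Time passes only in rows, so rows that do not move let the fingers close, or fill a call up. It gives the time, the measured TCP pose, the force, the opening and the grip force at its end, in the units of the state.
- state(): the state, without advancing time (a new reading comes with each control period).
- camera(name): name is "side" or "top"; returns a dict with "img" (420x560x3 uint8, blue, green, red), "camera_matrix" (3x3 intrinsics, pixels), "R" (3x3) and "t" (3): a world point X has camera coordinates R X + t. Camera axes: x right, y down, z forward; pixel columns grow to the right and rows downward; lengths in m; the calibration is good to about 2 mm. A picture is of the moment at which its call begins. There is no depth.
- hand_in(): hands the job in; it is judged then, once.
The state is a dict: "time_s": time; "qpos": joint angles; "qvel": joint speeds; "effort": joint torques, N m; "ee_pos": TCP position; "ee_rot": TCP orientation; "force": force on the tool from outside, world axes, zero at the start; "moment": the same for the moment, N m; "finger_gap": finger opening in m; "grasp_force": force on a finger pad.
Only numpy, scipy, OpenCV 4.12 (cv2) and the standard library are available. Lean on these libraries where they do the work, as an engineer would, in place of code of your own. Each camera call takes 0.05 s, during which the arm holds its last target. There are 200 camera calls.

## Task

Take the round ribbed cap off the drive spindle of the food processor's motor base: nobody knows whether it loosens clockwise or anticlockwise, so try it both ways until you find the way it gives, turn it a quarter turn that way and lift it straight off. Finish while holding it in the gripper, upright and still, about 12 cm above where it sat; do not put it down or let go. Leave the speed dial on the same base and the other things on the worktop as they are.

Things in the scene. Friction and masses are not known exactly. Their poses are not given: they have to be found in the camera images.
- base: Motor base of a food processor, a white box with rounded edges and a metal deck, 140 mm along its x, 200 mm along its y, top at 80 mm above the worktop; heavy, it does not move. Origin: centre of its underside; z up. It stands turned by up to about 30 degrees. On its deck stand the cap (45 mm to +y of the middle) and the speed dial (55 mm to -y of the middle).
- neck (a point): Foot of the drive spindle: centre of the cap's seat on the deck of the base, 80 mm above the worktop; axes as the base's. The steel spindle under the cap is 26 mm thick and 24 mm high.
- cap: The drive cap: black, round, ribbed, 46 mm across, 42 mm high, 96 to 156 g. Origin: centre of its lower rim, which sits 1 mm above the deck; z up. Its upper 19 mm are solid: grip there, any way round. As fitted, its x lies along the base's x to about 3 degrees. Quarter-turn thread, left- or right-hand, differing from start to start and not to be seen from outside; 2 mm of play sideways.
- cap_top (a point): Centre of the cap's top face, 42 mm above its rim; a raised bar (30 x 6 mm, 3 mm proud) lies there along the cap's x. Turned the wrong way, the cap meets a hard stop within about 10 degrees (then the gripper slips round it); the right way it turns easily, and between 60 and 110 degrees from its fitted place it lifts off freely. Before that it rises at most 4 mm and is held.
- dial_mark (a point): A point on the rim of the speed dial: a black bar-grip knob 34 mm across on a grey housing, 100 mm from the cap on the same deck. To be left alone.
- bowl: Bystander: clear bowl of the processor, 120 mm across, 100 mm high, with a black handle; origin at the centre of its underside, z up.
- glass: Bystander: ribbed glass tumbler, 69 mm across, 104 mm high, upside down; origin at the centre of its underside, z up.
- mug: Bystander: cream mug with a handle, upside down, 71 x 106 mm, 85 mm high; origin at the centre of its underside, z up.
- jar: Bystander: glass sugar jar with a cork lid, standing right of the base (a like one stands at the back), 75 mm across, 110 mm high; origin at the centre of its underside, z up.
- glass_2: Bystander: a second ribbed glass tumbler like the first, behind the base to the right; origin at the centre of its underside, z up.
Mind the look-alikes: they are no part of the job. Of the things like the cap, leave any that is brown; of the rest the smaller one is meant.

How it is judged:
By the outcome, as a careful person would: the job done as asked, in the order asked, and still so for the second after the job is handed in, while the arm keeps its last pose, push and grip.
It also fails if it takes over 51 s, if anything falls off the work surface, if the arm or the gripper's body presses on something with over 40 N, if the wrist force passes 120 N, or if a joint passes its speed limit or range.

## Working session

There is one attempt and no reset: what is moved stays moved. The work goes in short steps, Python scripts to look and compute and a shell command to move; the robot and the scene stay as the last step left them, time stands still between calls to the robot, and variables do not carry over. Pictures are saved under pics/ and viewed, at most 10 in all, crops included, and the job is handed in when it is done.

```bash
mkdir -p pics && python3 - <<'E'
from plant import state,camera,grasp_offset
import cv2,numpy as np
s=state();print(s,grasp_offset)
for n in("side","top"):
    c=camera(n);cv2.imwrite(f"pics/{n}0.png",c["img"]);print(n,c["camera_matrix"].tolist(),c["R"].tolist(),c["t"].tolist())
E
```

```text
{'time_s': 0.0, 'qpos': array([-1.33327555e+00,  3.81217501e-01,  1.29825038e+00, -1.70758373e-05,
        1.46357844e+00, -2.15309368e-01]), 'qvel': array([ 1.32694810e-03,  3.97820764e-04,  3.30448338e-04,  5.03055519e-05,
       -4.60846370e-04,  1.23590568e-03]), 'effort': array([ 2.80826149e-03, -4.37927163e+01, -2.24558598e+01,  7.14831194e-02,
        3.52142297e-02, -8.80539733e-05]), 'ee_pos': array([ 0.24055548, -0.49430113,  0.23812972]), 'ee_rot': array([ 9.74476955e-01,  2.24486381e-01, -1.65595397e-05, -7.26694859e-04]), 'force': array([-0.06237357,  0.02227634, -0.53218065]), 'moment': array([-0.0379797 ,  0.05342763,  0.02310054]), 'grasp_force': 0.0, 'finger_gap': 0.0883228776859446} 0.0187
side [[493.92934465703917, 0.0, 270.0494958412485], [0.0, 493.92934465703917, 212.2767200947464], [0.0, 0.0, 1.0]] [[0.7745052753274051, -0.632565949507572, 0.0013776841452006736], [-0.2709473376228783, -0.33371073903103476, -0.9028979360317722], [0.5716022382086112, 0.6989259346876062, -0.42985278770290836]] [-0.4281212920098717, 0.23387760609260647, 1.2153644681390283]
top [[473.4691057786167, 0.0, 271.97933609612244], [0.0, 473.4691057786167, 203.12595297408723], [0.0, 0.0, 1.0]] [[0.015633333063953682, -0.9996176911314725, 0.02280505370077982], [-0.9960151395272191, -0.017571739750021773, -0.0874361240834246], [0.08780342094637321, -0.021347260694090577, -0.9959090589662153]] [-0.029263809140243294, 0.5705766344268279, 1.2205707612114916]
```

View pics/side0.png

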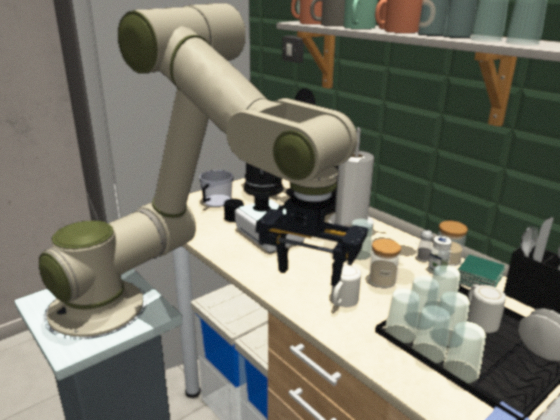

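View pics/top0.png

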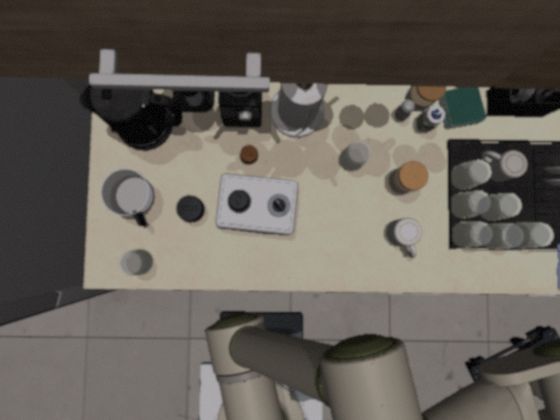

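The top view shows four things that could be taken for the cap:
- a brown one at (249,154), to be left
- a larger black one on the worktop at (190,209)
- a black one on the base deck at (239,201), the smaller, so I choose this one
- the speed dial at (279,205), on its grey housing

I'll check the choice in a crop.

```bash
python3 - <<'E'
import cv2,numpy as np
a=cv2.imread("pics/top0.png")[165:245,170:310]
a=cv2.resize(a,None,fx=5.6,fy=5.6,interpolation=cv2.INTER_CUBIC)
a=np.clip((a/255.)**0.6*255,0,255).astype(np.uint8)
cv2.imwrite("pics/crop1.png",a)
E
```

```text
(no output)
```

View pics/crop1.png

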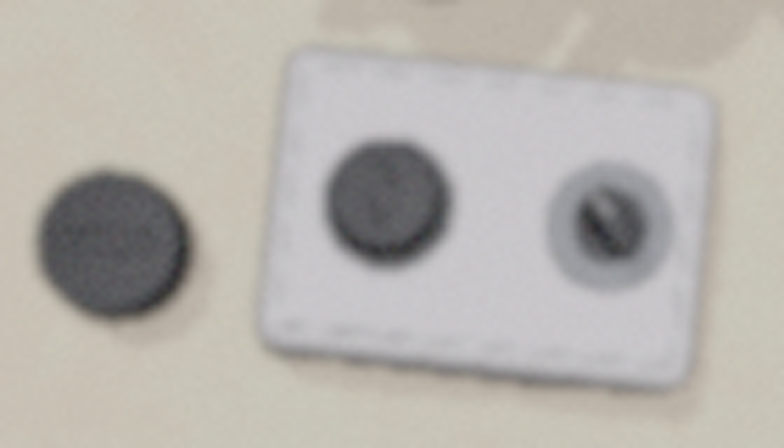

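The crop shows the chosen cap on the white deck, with its top face centred at crop (388,198), i.e. image (239.3,200.4). It is clearly smaller than the loose black one at (190,209). The deck corners are at crop (290,48), (715,95), (688,385) and (262,345).

```bash
cat > h.py <<'E'
import numpy as np
from scipy.spatial.transform import Rotation as Rn
K={"top":np.array([[473.469,0,271.979],[0,473.469,203.126],[0,0,1]]),"side":np.array([[493.929,0,270.05],[0,493.929,212.277],[0,0,1]])}
R={"side":np.array([[0.7745052753274051,-0.632565949507572,0.0013776841452006736],[-0.2709473376228783,-0.33371073903103476,-0.9028979360317722],[0.5716022382086112,0.6989259346876062,-0.42985278770290836]]),
"top":np.array([[0.015633333063953682,-0.9996176911314725,0.02280505370077982],[-0.9960151395272191,-0.017571739750021773,-0.0874361240834246],[0.08780342094637321,-0.021347260694090577,-0.9959090589662153]])}
t={"side":np.array([-0.4281212920098717,0.23387760609260647,1.2153644681390283]),"top":np.array([-0.029263809140243294,0.5705766344268279,1.2205707612114916])}
def at(n,u,v,z):
    d=R[n].T@np.linalg.inv(K[n])@[u,v,1];c=-R[n].T@t[n];return c+d*(z-c[2])/d[2]
def px(n,X):
    p=K[n]@(R[n]@X+t[n]);return p[:2]/p[2]
def togo(s,goal,yaw=None):
    "tool-frame shift, in full scales"
    r=Rn.from_quat(s["ee_rot"]);return r.inv().apply(np.array(goal)-s["ee_pos"])/0.02
E
python3 - <<'E'
from h import *
from plant import state
f=lambda x,y,z:at("top",170+x/5.6,165+y/5.6,z)
cap=f(388,198,.123);print("cap",cap)
C=[f(x,y,.08) for x,y in((290,48),(715,95),(688,385),(262,345))]
m=np.mean(C,0);yv=(C[0]-C[1]+C[3]-C[2])/2;xv=(C[0]-C[3]+C[1]-C[2])/2
print("mid",m,np.linalg.norm(yv),np.linalg.norm(xv),np.degrees(np.arctan2(-yv[0],yv[1])),np.degrees(np.arctan2(xv[1],xv[0])))
print("neck",m+yv/np.linalg.norm(yv)*.045, "dial",m-yv/np.linalg.norm(yv)*.055)
s=state();r=Rn.from_quat(s["ee_rot"]);print(r.as_matrix().round(3))
print("togo above",togo(s,[cap[0],cap[1],.24]))
for n,p in(("bowl",(133,195)),("bigcap",(190,209)),("brown",(249,154)),("jar",(412,180)),("gl2",(357,155)),("mug",(407,232)),("roll",(300,110)),("glass",(136,262)),("machine",(240,105)) ): print(n,at("top",*p,.1 if n!="bigcap" else .04).round(3))
E
```

```text
cap [0.56770694 0.06161362 0.123     ]
mid [0.56369564 0.01819491 0.08      ] 0.19190338526494344 0.13277677197521523 -4.856703297521366 -4.275625426326621
neck [0.56750552 0.06303334 0.08      ] dial [ 0.55903912 -0.03660762  0.08      ]
[[ 0.899  0.437 -0.   ]
 [ 0.437 -0.899  0.001]
 [ 0.    -0.001 -1.   ]]
togo above [ 26.87059261 -17.84052861  -0.05976708]
bowl [0.578 0.324 0.1  ]
bigcap [0.551 0.192 0.04 ]
brown [0.686 0.041 0.1  ]
jar [ 0.629 -0.367  0.1  ]
gl2 [ 0.689 -0.229  0.1  ]
mug [ 0.499 -0.354  0.1  ]
roll [ 0.801 -0.085  0.1  ]
glass [0.415 0.31  0.1  ]
machine [0.811 0.066 0.1  ]
```

```bash
M='[[[1,-0.66,0],[0,0,0]],[[1,-0.66,0],[0,0,0]],[[1,-0.66,0],[0,0,0]],[[1,-0.66,0],[0,0,0]],[[1,-0.66,0],[0,0,0]]]' ; python3 -m inch '[[[1,-0.66,0],[0,0,0]],[[1,-0.66,0],[0,0,0]],[[1,-0.66,0],[0,0,0]],[[1,-0.66,0],[0,0,0]],[[1,-0.66,0],[0,0,0]]]' -1
python3 -m inch '[[[1,-0.66,0],[0,0,0]],[[1,-0.66,0],[0,0,0]],[[1,-0.66,0],[0,0,0]],[[1,-0.66,0],[0,0,0]],[[1,-0.66,0],[0,0,0]]]'
```

```text
time_s: 0.6
ee_pos: [0.302, -0.3905, 0.2385]
ee_rot: [0.974, 0.224, -0.0, -0.0]
force: [-0.3, -0.5, 0.5]
finger_gap: 0.088
grasp_force: 0.0
time_s: 1.1
ee_pos: [0.363, -0.2874, 0.2385]
ee_rot: [0.974, 0.224, -0.0, -0.0]
force: [0.4, 0.6, -0.5]
finger_gap: 0.0879
grasp_force: 0.0
```

```bash
python3 -m inch '[[[1,-0.66,0],[0,0,0]],[[1,-0.66,0],[0,0,0]],[[1,-0.66,0],[0,0,0]],[[1,-0.66,0],[0,0,0]],[[1,-0.66,0],[0,0,0]]]' >/dev/null
python3 -m inch '[[[1,-0.66,0],[0,0,0]],[[1,-0.66,0],[0,0,0]],[[1,-0.66,0],[0,0,0]],[[1,-0.66,0],[0,0,0]],[[1,-0.66,0],[0,0,0]]]' >/dev/null
python3 -m inch '[[[1,-0.66,0],[0,0,0]],[[1,-0.66,0],[0,0,0]],[[1,-0.66,0],[0,0,0]],[[1,-0.66,0],[0,0,0]],[[1,-0.66,0],[0,0,0]]]'
python3 -m inch '[[[0,0,0],[0,0,-1]],[[0,0,0],[0,0,-1]],[[0,0,0],[0,0,-1]],[[0,0,0],[0,0,-1]],[[0,0,0],[0,0,-1]]]' >/dev/null
python3 -m inch '[[[0,0,0],[0,0,-1]],[[0,0,0],[0,0,-1]],[[0,0,0],[0,0,-1]],[[0,0,0],[0,0,-1]],[[0,0,0],[0,0,-1]]]' >/dev/null
python3 -m inch '[[[0,0,0],[0,0,-1]],[[0,0,0],[0,0,-1]],[[0,0,0],[0,0,-1]],[[0,0,0],[0,0,-1]],[[0,0,0],[0,0,0]]]'
python3 - <<'E'
from h import *
from plant import state
s=state();print(s["qpos"].round(3),togo(s,[.5677,.062,.15]),s["moment"])
E
```

```text
time_s: 2.6
ee_pos: [0.5461, 0.0219, 0.2384]
ee_rot: [0.974, 0.225, -0.0, -0.0]
force: [0.5, -0.4, -0.5]
finger_gap: 0.0886
grasp_force: 0.0
time_s: 4.1
ee_pos: [0.5457, 0.0209, 0.2385]
ee_rot: [0.669, 0.743, -0.0, -0.0]
force: [0.5, 1.1, -0.8]
finger_gap: 0.0882
grasp_force: 0.0
[-0.179  0.374  1.308  0.     1.46  -0.283] [1.92628797 1.31030642 4.42200289] [-0.0751364  -0.09065077  0.00594452]
```

```bash
python3 -m inch '[[[0.96,0.65,0.8],[0,0,0]],[[0.96,0.65,0.9],[0,0,0]],[[0,0,0.9],[0,0,0]],[[0,0,0.9],[0,0,0]],[[0,0,0.9],[0,0,0]]]'
python3 - <<'E'
from h import *
from plant import state,camera
import cv2
o=[]
for n,(u,v) in (("top",(239,201)),("side",tuple(px("side",np.array([.5677,.062,.12])))) ):
    i=camera(n)["img"];u=int(u);v=int(v);print(n,u,v)
    a=cv2.resize(i[v-40:v+40,u-40:u+40],(400,400),interpolation=cv2.INTER_CUBIC);o.append(a)
a=np.hstack(o);cv2.imwrite("pics/c2.png",np.clip((a/255.)**.6*255,0,255).astype(np.uint8))
s=state();print(togo(s,[.5677,.062,.095]))
E
```

```text
time_s: 4.6
ee_pos: [0.5676, 0.062, 0.1498]
ee_rot: [0.67, 0.742, -0.0, -0.0]
force: [0.5, -0.4, -0.1]
finger_gap: 0.0884
grasp_force: 0.0
top 239 201
side 261 196
[-0.00542201  0.06642322  2.67567256]
```

View pics/c2.png

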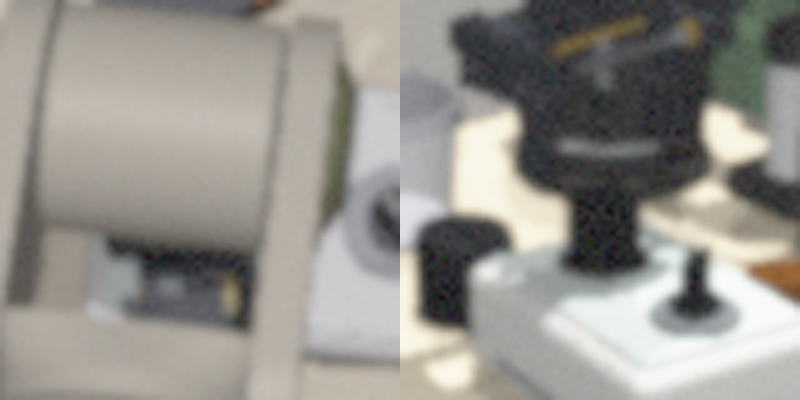

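The top view of the cap is covered by the arm. The side crop shows the fingers straight over the cap, whose foot is at crop (605,270), and the dial well clear at (693,300). Next: descend, grip, and try one way.

```bash
python3 -m inch '[[[0,0.07,0.7],[0,0,0]],[[0,0,0.7],[0,0,0]],[[0,0,0.7],[0,0,0]],[[0,0,0.6],[0,0,0]],[[0,0,0],[0,0,0]]]'
python3 -m inch '[[[0,0,0],[0,0,0]],[[0,0,0],[0,0,0]],[[0,0,0],[0,0,0]],[[0,0,0],[0,0,0]],[[0,0,0],[0,0,0]]]' 1
python3 -m inch '[[[0,0,0],[0,0,0]],[[0,0,0],[0,0,0]],[[0,0,0],[0,0,0]],[[0,0,0],[0,0,0]],[[0,0,0],[0,0,0]]]'
python3 -c "
from plant import state
s=state();print(s['force'],s['moment'],s['qpos'])"
```

```text
time_s: 5.2
ee_pos: [0.5687, 0.062, 0.0959]
ee_rot: [0.67, 0.743, -0.001, -0.001]
force: [1.0, -0.4, 0.0]
finger_gap: 0.0879
grasp_force: 0.0
time_s: 5.7
ee_pos: [0.5692, 0.062, 0.097]
ee_rot: [0.67, 0.743, 0.0, 0.0]
force: [0.1, 0.7, 0.5]
finger_gap: 0.0502
grasp_force: 0.0
time_s: 6.2
ee_pos: [0.5692, 0.062, 0.0969]
ee_rot: [0.669, 0.743, 0.0, 0.0]
force: [-0.2, 1.0, 2.4]
finger_gap: 0.0454
grasp_force: 30.0
[-0.23293523  1.00288326  2.38231768] [-0.02441141  0.01682997 -0.03212913] [-9.82677065e-02  5.56585822e-01  1.44157843e+00  2.00473363e-05
  1.14308944e+00 -2.02020529e-01]
```

```bash
python3 -m inch '[[[0,0,0],[0,0,-0.6]],[[0,0,0],[0,0,-0.6]],[[0,0,0],[0,0,-0.6]],[[0,0,0],[0,0,-0.6]],[[0,0,0],[0,0,0]]]'
python3 -c "
from plant import state
s=state();print(s['force'],s['moment'],s['qpos'])"
python3 -m inch '[[[0,0,0],[0,0,-0.6]],[[0,0,0],[0,0,-0.6]],[[0,0,0],[0,0,-0.6]],[[0,0,0],[0,0,0]],[[0,0,0],[0,0,0]]]'
python3 -c "
from plant import state
s=state();print(s['force'],s['moment'],s['qpos'])"
```

```text
time_s: 6.7
ee_pos: [0.5695, 0.0619, 0.0969]
ee_rot: [0.589, 0.808, 0.0, 0.0]
force: [1.2, 0.8, 1.4]
finger_gap: 0.0452
grasp_force: 30.0
[1.1851346  0.75322616 1.42476891] [ 0.03956245 -0.3667623  -0.99126848] [-9.85165808e-02  5.56804378e-01  1.44134030e+00  6.46198842e-04
  1.14258093e+00 -4.10683408e-01]
time_s: 7.2
ee_pos: [0.5698, 0.0617, 0.0968]
ee_rot: [0.524, 0.852, 0.0, 0.001]
force: [5.0, -0.9, -1.0]
finger_gap: 0.0455
grasp_force: 30.0
[ 4.96089932 -0.93223558 -0.95395014] [-0.16842057 -0.94322801 -0.99473713] [-9.85989679e-02  5.57025643e-01  1.44096664e+00  3.20336136e-05
  1.14192726e+00 -5.65937891e-01]
```

Anticlockwise, the moment saturates at 1 N m both times, so that is the hard stop. Now clockwise.

```bash
python3 -m inch '[[[0,0,0],[0,0,1]],[[0,0,0],[0,0,1]],[[0,0,0],[0,0,1]],[[0,0,0],[0,0,1]],[[0,0,0],[0,0,1]]]'
python3 -c "
from plant import state
s=state();print(s['force'],s['moment'],s['qpos'])"
python3 -m inch '[[[0,0,0],[0,0,1]],[[0,0,0],[0,0,1]],[[0,0,0],[0,0,1]],[[0,0,0],[0,0,0]],[[0,0,0],[0,0,0]]]'
python3 -c "
from plant import state
s=state();print(s['force'],s['moment'],s['qpos'])"
```

```text
time_s: 7.7
ee_pos: [0.5684, 0.0623, 0.0968]
ee_rot: [0.696, 0.718, -0.001, -0.001]
force: [-1.3, 1.8, 3.0]
finger_gap: 0.0455
grasp_force: 30.0
[-1.28641547  1.75083846  2.97666124] [0.18708547 0.06977204 0.01973297] [-9.76939650e-02  5.56392021e-01  1.44257456e+00 -1.27857049e-04
  1.14445754e+00 -1.28023380e-01]
time_s: 8.2
ee_pos: [0.5685, 0.0623, 0.0967]
ee_rot: [0.782, 0.623, -0.0, -0.001]
force: [-3.6, 2.4, 3.8]
finger_gap: 0.0455
grasp_force: 30.0
[-3.61174388  2.44333688  3.82847769] [ 0.2943576   0.25317436 -0.02179299] [-9.77804756e-02  5.56487169e-01  1.44241832e+00  7.13102216e-05
  1.14409500e+00  1.27573765e-01]
```

Clockwise it turns freely, with a moment near 0 after 40°. I'll turn it 55° more.

```bash
python3 -m inch '[[[0,0,0],[0,0,1]],[[0,0,0],[0,0,1]],[[0,0,0],[0,0,1]],[[0,0,0],[0,0,1]],[[0,0,0],[0,0,1]]]'
python3 -c "
from plant import state
s=state();print(s['force'],s['moment'],s['qpos'])"
python3 -m inch '[[[0,0,0],[0,0,1]],[[0,0,0],[0,0,1]],[[0,0,0],[0,0,1]],[[0,0,0],[0,0,1]],[[0,0,0],[0,0,1]]]'
python3 -m inch '[[[0,0,0],[0,0,1]],[[0,0,0],[0,0,0]],[[0,0,0],[0,0,0]],[[0,0,0],[0,0,0]],[[0,0,0],[0,0,0]]]'
python3 -c "
from plant import state
s=state();print(s['force'],s['moment'],s['qpos'])"
```

```text
time_s: 8.7
ee_pos: [0.5688, 0.0622, 0.0967]
ee_rot: [0.899, 0.437, -0.0, -0.0]
force: [-1.1, 1.1, 2.5]
finger_gap: 0.0455
grasp_force: 30.0
[-1.08381257  1.06308677  2.53454724] [ 0.29692846  0.09604359 -0.02635239] [-9.79882732e-02  5.56675541e-01  1.44210129e+00  1.31398441e-04
  1.14356014e+00  5.67592604e-01]
time_s: 9.2
ee_pos: [0.5688, 0.0622, 0.0968]
ee_rot: [0.973, 0.232, -0.0, -0.0]
force: [-1.3, 1.4, 3.1]
finger_gap: 0.0455
grasp_force: 30.0
time_s: 9.7
ee_pos: [0.5689, 0.0621, 0.0968]
ee_rot: [0.982, 0.191, -0.0, -0.0]
force: [-3.2, 2.4, 4.2]
finger_gap: 0.0455
grasp_force: 30.0
[-3.22918696  2.43006296  4.19147637] [0.32606037 0.41583876 0.00461463] [-9.81242380e-02  5.56662432e-01  1.44199872e+00  1.22255487e-04
  1.14352296e+00  1.08815073e+00]
```

```bash
python3 -m inch '[[[0,0,-0.1],[0,0,0]],[[0,0,-0.2],[0,0,0]],[[0,0,-0.2],[0,0,0]],[[0,0,-0.2],[0,0,0]],[[0,0,-0.2],[0,0,0]]]'
python3 -c "
from plant import state
s=state();print(s['force'],s['moment'])"
```

```text
time_s: 10.2
ee_pos: [0.5693, 0.0619, 0.1152]
ee_rot: [0.982, 0.19, 0.0, 0.0]
force: [0.8, -0.3, -0.8]
finger_gap: 0.0453
grasp_force: 30.0
[ 0.76432107 -0.29489665 -0.84370608] [-0.01215188  0.00207727 -0.00294846]
```

It came free: the force is only the cap's weight. I'll lift the rest.

```bash
python3 -m inch '[[[0,0,-0.5],[0,0,0]],[[0,0,-0.6],[0,0,0]],[[0,0,-0.6],[0,0,0]],[[0,0,-0.6],[0,0,0]],[[0,0,-0.6],[0,0,0]]]'
python3 -m inch '[[[0,0,-0.6],[0,0,0]],[[0,0,-0.6],[0,0,0]],[[0,0,-0.6],[0,0,0]],[[0,0,-0.4],[0,0,0]],[[0,0,0],[0,0,0]]]'
python3 -m inch '[[[0,0,0],[0,0,0]],[[0,0,0],[0,0,0]],[[0,0,0],[0,0,0]],[[0,0,0],[0,0,0]],[[0,0,0],[0,0,0]]]'
python3 - <<'E'
from h import *
from plant import state,camera
import cv2
s=state();print(s["force"],s["moment"],abs(s["qvel"]).max())
i=camera("side")["img"];u,v=px("side",np.array([.5677,.062,.15])).astype(int);print(u,v)
a=cv2.resize(i[v-60:v+60,u-70:u+70],(700,600),interpolation=cv2.INTER_CUBIC)
cv2.imwrite("pics/c3.png",np.clip((a/255.)**.6*255,0,255).astype(np.uint8))
E
```

```text
time_s: 10.7
ee_pos: [0.5692, 0.062, 0.1741]
ee_rot: [0.982, 0.19, 0.0, 0.0]
force: [-0.4, -0.6, -2.0]
finger_gap: 0.0454
grasp_force: 30.0
time_s: 11.2
ee_pos: [0.5695, 0.0619, 0.218]
ee_rot: [0.982, 0.19, 0.001, 0.0]
force: [-0.5, 0.4, -0.4]
finger_gap: 0.0458
grasp_force: 30.0
time_s: 11.7
ee_pos: [0.5691, 0.062, 0.2166]
ee_rot: [0.982, 0.19, -0.0, -0.0]
force: [-0.3, 0.7, -1.1]
finger_gap: 0.0453
grasp_force: 30.0
[-0.264997    0.73168163 -1.12180499] [ 0.01120346  0.10812437 -0.01774928] 0.0016800176004165047
261 187
```

View pics/c3.png

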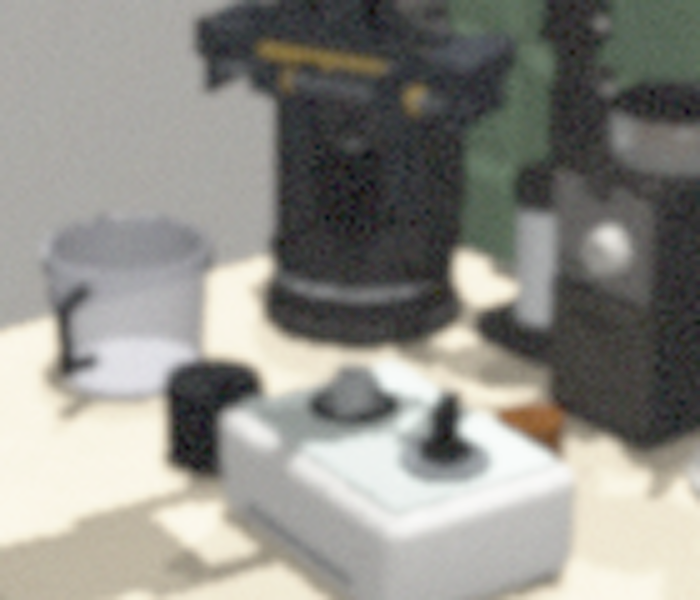

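The picture shows the bare spindle at crop (350,395), the dial at (447,440) unmoved, and the loose look-alike at (212,415) untouched. The cap itself is dark against the dark machine behind it. The 45 mm opening at 30 N grip and the lifted weight of about 1 N say it is in the gripper, 120 mm up and still.

```bash
python3 -c "
from plant import hand_in
print(hand_in())"
```

```text
the job is handed in; nothing more can be done
None
```

The cap loosened clockwise; I turned it about a quarter turn that way, lifted it straight off, and handed in at about 12 s with it held upright and still, about 12 cm above its seat.

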